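# Uncover the tea dispenser and set its dose collar to 7

## Robot

A 6-joint arm with a two-finger parallel gripper is mounted at the origin on the work surface. World frame = base frame: x ahead of the robot, y to its left, z up, the work surface at z = 0. Lengths are in m, angles in degrees, forces in N, time in s.
With the tool pointing down it reaches from about 0.275 to 0.975 m from the base axis. Payload 8.4 kg.
Tool frame: the origin (TCP) lies on the front face of the gripper's body, between the roots of the fingers; the fingertips stand 88 mm ahead of it and the grasp point (between the pads) lies 69 mm ahead of it; z points along the fingers, y is the line along which they close (so a half turn about z gives the same grasp; the last joint's range is limited). The gripper opens to 92 mm and grips with 3 to 60 N. Pads are 20 mm wide; open, the fingers measure 128 mm over their backs; the gripper's body (75 mm by 189 mm) begins 69 mm behind the grasp point.
Start: joints at [-75.367, 20.225, 93.587, -0, 66.188, -0.138], TCP at [0.159, -0.604, 0.303] pointing down, gripper open.
Joint ranges: [-150.9, 150.9], [-52.94, 120.26], [3.33, 152.33], [-74.26, 254.26], [0, 154.13], [-172.89, 172.89]. Speed limits (degrees/s): [127.2, 127.2, 159.86, 180, 180, 180].

## Interface

Orientations are given as [roll, pitch, yaw] about the fixed x, y, z axes, in that order (R = Rz(yaw) Ry(pitch) Rx(roll)).
In Python, from bench import r gives the robot as it stands.
- The arm moves only by the tool servo_tool, never from a script. Its argument "deltas" is a list of rows, each a list of 3 entries, a list of its own where there are three numbers: the shift along the tool's x, y, z in m, then the turn, a rotation vector about the tool's x, y, z in degrees, then the finger opening in m, from 0 to 0.0919. In form: [[[dx, dy, dz], [wx, wy, wz], fingers], ...]. A call has 1 to 12 rows; each row shifts and turns the commanded pose from where the row before left it, along the tool's axes as they then stand; what a row does not reach is not made up. A row lasts 1/10 s, in which the tool goes at most 50 mm and 8.59 degrees, less where a joint would pass 70% of its speed; a pose out of reach is approached as far as the arm can. A call with a gripper value outside its range is refused whole. The fingers move at their own pace and stop on an object; the grip force is fixed at half the most. Time passes only in rows, so rows that do not move let the fingers close. It gives the time, the measured TCP pose, the force, the opening and the grip force at its end, in the units of the state.
- r.get_state(): the state, without advancing time (a new reading comes with each control period).
- r.camera(name): name is "scene" or "top" or "wrist"; returns (picture, depth): 480x640x3 uint8, blue, green, red; 480x640 float32, m along the optical axis (not along the pixel's ray), 0 where there is no reading.
- r.calibration(name): a dict with "fx", "fy", "cx", "cy" (pixels), "view" (4x4, takes a point from world to camera coordinates). Camera axes: x right, y down, z forward; pixel columns grow to the right and rows downward; lengths in m; the calibration is good to about 2 mm. The wrist camera is an equidistant fisheye: a pixel r from the principal point sees the ray r / f radians off the axis. A picture is of the moment at which its call begins: read the wrist's pose just before it. calibration takes no time and is no camera call; for the wrist camera it gives the pose at the moment of the call.
- r.sign_off(): hands the job in; it is judged then, once.
The state is a dict: "t": time; "joint_positions": joint angles; "qvel": joint speeds; "joint_torque": joint torques, N m; "ee_pos": TCP position; "eef_rot": TCP orientation; "force": force on the tool from outside, world axes, zero at the start; "torque": the same for the moment, N m; "gripper_width": finger opening in m; "grasp_force": force on a finger pad.
Only numpy, scipy, OpenCV 4.12 (cv2) and the standard library are available. Lean on these libraries where they do the work, as an engineer would, in place of code of your own. Each camera call takes 0.05 s, during which the arm holds its last target. There are 200 camera calls.

## Task

Lift the arched guard off the tea dispenser and hang it astride the bar of the rail, letting go so that it hangs there by itself. Then turn the dispenser's clicking dose collar until its pointer rests at 7 on the 0 to 10 scale, and let go of it. Leave the other things on the shelf where they stand.

Things in the scene. Friction and masses are not known exactly. Their poses are not given: they have to be found in the camera images.
- dispenser: tea dispenser, a fixed white box 160 x 160 mm and 85 mm high with a metal top (the deck). Origin: centre of its underside; z up; its front with the dark tea outlet faces its own +x. The dose collar stands in the middle of the deck.
- deck (a point): centre of the deck, on the collar's axis. Eleven black ticks on the deck, 45 to 62 mm from here, mark 0 to 10: tick n lies at (5 - n) x 20 degrees from the dispenser's +x (counter-clockwise from above positive), so they run clockwise from 0 (near +y) through 5 (at +x) to 10 (near -y). They grow longer from 0 (shortest) to 10 (longest); 0, 5 and 10 are thicker.
- collar (a joint): turn of the dose collar in rad, 0 with the pointer at 0, growing clockwise seen from above, 0.349 per number (2.443 at number 7, end stop just past 10, 3.49). It clicks into rest at every number (about 0.1 N m to pass a click) and stays there when released.
- collar_grip (a point): point on the vertical axis of the collar, over the centre of the deck, 32 mm above the deck. The collar is a black upright fluted cylinder 58 mm in diameter from 10 to 50 mm above the deck, on a skirt 72 mm in diameter and 10 mm high. Grip across the diameter in any direction; nothing else stands near it once the guard is off. The point's x axis points to the pointer.
- collar_pointer (a point): tip of the collar's white pointer, 43 mm from the collar's axis and 5 mm above the deck; the pointer is a small white block on the skirt, with a white line above it on the collar's top.
- guard: guard, an arched band of 4 mm steel standing loose on the deck over the collar: 140 mm span along its own y, 50 mm deep along its x, top of the arch 80 mm above its feet, open at both x ends. 0.13 to 0.24 kg. Origin: midway between its two feet, at foot level; z up.
- guard_apex (a point): underside of the top of the guard's arch, 76 mm above its feet. The underside is a very shallow V here, running along the guard's x.
- guard_tab (a point): middle of the grip tab on top of the guard: an upright black plate 12 mm thick (along the guard's y), 40 mm long (along its x), standing 32 mm above the arch, from 80 to 112 mm above the feet; this point is 97 mm above the feet.
- rail: fixed steel rail: one horizontal round bar 16 mm in diameter along its own y, 200 mm long between the centres of two 16 mm posts, on a 70 x 230 x 8 mm foot. Origin: centre of its underside. The bar's centre line is 150 mm above the shelf, its top 158 mm. The guard hangs with the bar under the top of its arch, one leg on each side, so that the guard's x lies along the rail's y.
- bar_mid (a point): middle of the bar, on its centre line, 150 mm above the shelf.
- teapot: bystander: green ceramic teapot, 136 mm wide, 200 mm over spout and handle, 131 mm high. Origin: centre of underside.
- pan: bystander: stainless milk pan, 132 mm wide, 75 mm high, black handle to its +y reaching 200 mm from the centre. Origin: centre of underside.
- cup0: bystander: glass tea cup, 70 mm wide, 85 mm high, standing between the dispenser and the rail. Origin: centre of underside.
- cup1: bystander: glass tea cup, 70 mm wide, 85 mm high, standing on the right (-y). Origin: centre of underside.
- saucer: bystander: steel saucer lying flat, 120 mm wide, 13 mm high. Origin: centre of underside.
- caddy: bystander: blue plastic caddy 90 x 110 mm, 142 mm high, with its flip-top flap standing half open (180 mm high). Origin: centre of underside.
Mind the look-alikes: they are no part of the job. Leave any orange or pink look-alike of the guard alone.

How it is judged:
By the outcome, as a careful person would: the job done as asked, in the order asked, and still so for the second after the job is handed in, with the robot touching nothing.
It also fails if it takes over 72 s, if anything falls off the work surface, if the arm or the gripper's body presses on something with over 40 N, if the wrist force passes 120 N, or if a joint passes its speed limit or range.

## Working session

There is one attempt and no reset: what is moved stays moved. The work goes in short steps, Python scripts to look and compute and a tool call to move; the robot and the scene stay as the last step left them, time stands still between calls to the robot, and variables do not carry over. Pictures are saved under pics/ and viewed, at most 10 in all, crops included, and the job is handed in when it is done.

Besides the shell and the picture viewer there is one more tool, called by a JSON object that holds its "api" and its "payload", one argument or row to a line. servo_tool: Moves the arm, as the interface text tells. Its arguments: {"type":"object","properties":{"deltas":{"type":"array","items":{"type":"array"}}},"required":["deltas"]}

```bash
mkdir -p pics; cat > h.py <<'E'
import numpy as np,cv2
from bench import r
def pts(name):
    im,d=r.camera(name);c=r.calibration(name)
    v,u=np.mgrid[:480,:640]
    P=np.stack([(u-c['cx'])/c['fx']*d,(v-c['cy'])/c['fy']*d,d,np.ones_like(d)],-1)
    W=P@np.linalg.inv(c['view']).T
    W[d==0]=np.nan
    return im,d,W[...,:3]
E
python3 - <<'E'
from h import *
print(r.get_state())
for n in ("scene","top"):
    im,d,W=pts(n);cv2.imwrite(f"pics/{n}0.png",im);np.save(f"{n}0.npy",W)
    c=r.calibration(n);print(n,c['fx'],np.linalg.inv(c['view'])[:3].round(3).tolist(),(d==0).mean())
E
```

```text
{'t': 0.0, 'joint_positions': array([-7.53643493e+01,  2.02600509e+01,  9.36295153e+01, -6.74104066e-04,
        6.61890033e+01, -1.35034093e-01]), 'qvel': array([-0.143644  ,  0.05725751,  0.10122947, -0.03300331, -0.08076455,
        0.03617725]), 'joint_torque': array([ 5.55529405e-04, -5.93837821e+01, -3.34223807e+01,  6.98135700e-02,
        2.32942449e-02, -1.28258630e-04]), 'ee_pos': array([ 0.15927004, -0.60396613,  0.30198689]), 'eef_rot': array([-1.79921429e+02,  4.31178854e-04,  1.47709576e+01]), 'force': array([-1.12564892, -0.35196675,  0.05948344]), 'torque': array([ 0.03375199, -0.05684609, -0.06144432]), 'grasp_force': 0.0, 'gripper_width': 0.09189414068534973}
scene 499.3984629797155 [[0.373, 0.78, -0.503, 1.165], [0.928, -0.315, 0.199, -0.323], [-0.004, -0.541, -0.841, 1.246]] 0.0040885416666666665
top 508.1669396956242 [[0.019, -0.992, 0.124, 0.337], [-1.0, -0.021, -0.015, -0.067], [0.017, -0.124, -0.992, 1.605]] 0.00404296875
```

View pics/scene0.png

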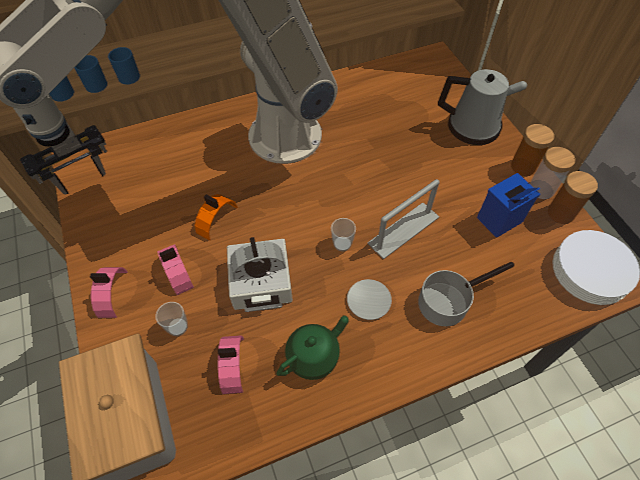

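View pics/top0.png

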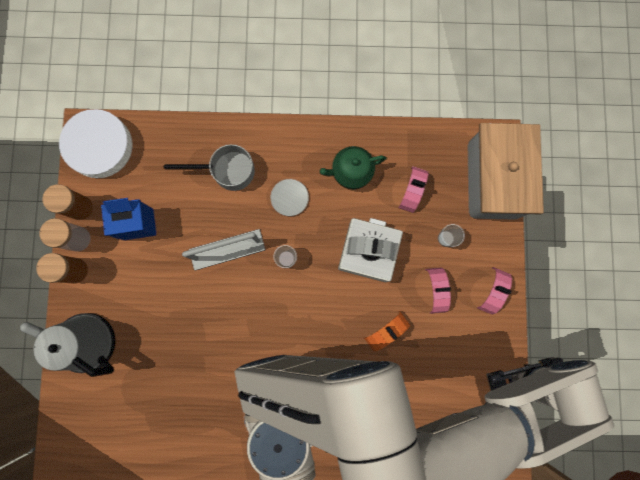

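The scene picture shows the dispenser with the guard at about (258,270) and the rail at (405,220). In the top picture they are at (372,250) and (225,248), with cup0 between them at (285,257).

```bash
python3 - <<'E'
from h import *
for n,boxd,boxr in (("scene",(220,230,300,320),(360,170,450,260)),("top",(330,205,415,290),(175,220,275,280))):
    W=np.load(n+"0.npy")
    def sel(b,z0,z1):
        P=W[b[1]:b[3],b[0]:b[2]].reshape(-1,3);return P[(P[:,2]>z0)&(P[:,2]<z1)]
    for nm,b,z0,z1 in (("tab",boxd,.172,.205),("arch",boxd,.155,.169),("deck",boxd,.08,.09),("bar",boxr,.14,.165),("foot",boxr,.004,.012)):
        P=sel(b,z0,z1)
        if len(P)<5: print(n,nm,len(P));continue
        rc=cv2.minAreaRect((P[:,:2]*1000).astype(np.float32))
        print(n,nm,len(P),np.median(P,0).round(3),P[:,2].max().round(3),[np.round(x,1) for x in rc])
E
```

```text
scene tab 90 [ 0.505 -0.246  0.196] 0.2 [array([ 497.5, -245.1]), array([11.7, 43. ]), np.float64(83.0)]
scene arch 393 [ 0.499 -0.246  0.161] 0.168 [array([ 496.5, -245.4]), array([72.9, 57.4]), np.float64(80.8)]
scene deck 1703 [ 0.535 -0.257  0.085] 0.09 [array([ 498.6, -246.8]), array([159.3, 162.2]), np.float64(76.5)]
scene bar 418 [0.5   0.192 0.156] 0.163 [array([495.7, 198.9]), array([ 18.2, 219.6]), np.float64(17.3)]
scene foot 1622 [0.491 0.205 0.007] 0.012 [array([442.4, 233.8]), array([279.4, 340.7]), np.float64(65.8)]
top tab 75 [ 0.498 -0.242  0.196] 0.203 [array([ 498.1, -243. ]), array([13.5, 39.4]), np.float64(83.5)]
top arch 329 [ 0.497 -0.238  0.161] 0.169 [array([ 498.2, -243.7]), array([85.9, 50.6]), np.float64(82.7)]
top deck 1578 [ 0.476 -0.245  0.085] 0.09 [array([ 498.1, -245. ]), array([159.4, 160. ]), np.float64(76.1)]
top bar 421 [0.496 0.199 0.156] 0.164 [array([497.3, 199.8]), array([ 17.5, 213.4]), np.float64(17.5)]
top foot 1366 [0.488 0.195 0.007] 0.012 [array([496.4, 207.1]), array([187.7, 314.7]), np.float64(1.3)]
```

{"api": "servo_tool", "payload": {
  "deltas": [
    [[0.038,-0.024,-0.002],[0,0,0],0.0919],
    [[0.038,-0.024,-0.002],[0,0,0],0.0919],
    [[0.038,-0.024,-0.002],[0,0,0],0.0919],
    [[0.038,-0.024,-0.002],[0,0,0],0.0919],
    [[0.038,-0.024,-0.002],[0,0,0],0.0919],
    [[0.038,-0.024,0],[0,0,0],0.0919],
    [[0.038,-0.024,0],[0,0,0],0.0919],
    [[0.038,-0.024,0],[0,0,0],0.0919],
    [[0.038,-0.024,0],[0,0,0],0.0919],
    [[0.038,-0.024,0],[0,0,0],0.0919],
    [[0.038,-0.022,0],[0,0,0],0.0919],
    [[0,0,0],[0,0,7.3],0.0919]
  ]
}}

```text
t: 1.3
ee_pos: [0.4996, -0.241, 0.3124]
eef_rot: [-179.9, -0.1, 7.6]
force: [-0.5, -1.2, -0.8]
gripper_width: 0.0921
grasp_force: 0.0
```

{"api": "servo_tool", "payload": {
  "deltas": [
    [[0,0,0],[0,0,7.3],0.0919],
    [[0,0,0],[0,0,7.2],0.0919],
    [[0,0,0],[0,0,0],0.0919],
    [[0,0,0],[0,0,0],0.0919]
  ]
}}

```text
t: 1.7
ee_pos: [0.4966, -0.2444, 0.3125]
eef_rot: [-180.0, 0.0, -6.8]
force: [-0.4, 0.4, 0.0]
gripper_width: 0.0916
grasp_force: 0.0
```

```bash
python3 - <<'E'
from h import *
im,d=r.camera("wrist");cv2.imwrite("pics/w1.png",im)
c=r.calibration("wrist");print(c['fx'],c['cx'],c['cy'],c['view'].round(3).tolist());print(r.get_state()['ee_pos'])
E
```

```text
371.64829954431775 316.98960162503363 243.34653822529495 [[-0.12, -0.993, 0.001, -0.184], [-0.963, 0.116, 0.243, 0.477], [-0.241, 0.029, -0.97, 0.527], [0.0, 0.0, 0.0, 1.0]]
[ 0.49658705 -0.24446818  0.31253872]
```

View pics/w1.png

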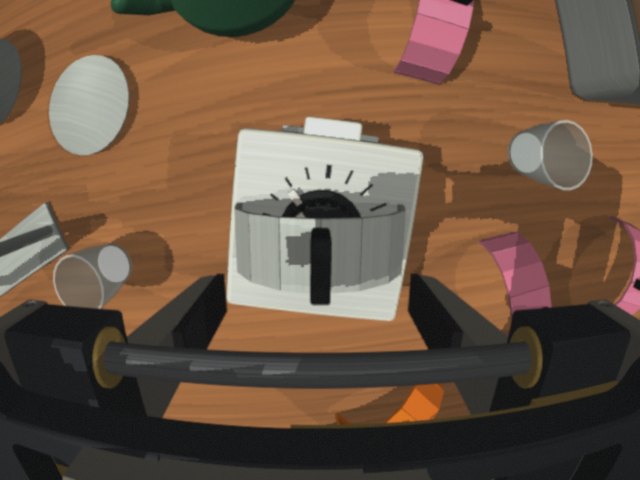

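The tab is at (320,265), centred and aligned between the fingers. The collar pointer shows at about (297,197). Descend and grip.

{"api": "servo_tool", "payload": {
  "deltas": [
    [[0.001,0,0.014],[0,0,0],0.0919],
    [[0,0,0.014],[0,0,0],0.06],
    [[0,0,0.014],[0,0,0],0.05],
    [[0,0,0.012],[0,0,0],0.04],
    [[0,0,0],[0,0,0],0.03],
    [[0,0,0],[0,0,0],0.005],
    [[0,0,0],[0,0,0],0.005],
    [[0,0,0],[0,0,0],0.005],
    [[0,0,0],[0,0,0],0.005]
  ]
}}

```text
t: 2.65
ee_pos: [0.4979, -0.2447, 0.2592]
eef_rot: [180.0, -0.1, -7.0]
force: [-0.3, 0.0, 0.6]
gripper_width: 0.0299
grasp_force: 0.0
```

{"api": "servo_tool", "payload": {
  "deltas": [
    [[0,0,0.001],[0,0,0],0.0],
    [[0,0,0],[0,0,0],0.0],
    [[0,0,0],[0,0,0],0.0],
    [[0,0,0],[0,0,0],0.0],
    [[0,0,0],[0,0,0],0.0]
  ]
}}

```text
t: 3.15
ee_pos: [0.4978, -0.2446, 0.2578]
eef_rot: [180.0, -0.0, -7.0]
force: [0.3, -1.2, 1.0]
gripper_width: 0.0119
grasp_force: 30.0
```

{"api": "servo_tool", "payload": {
  "deltas": [
    [[0,0,-0.01],[0,0,0],0],
    [[0,0,-0.02],[0,0,0],0],
    [[0,0,-0.025],[0,0,0],0],
    [[0,0,-0.025],[0,0,0],0],
    [[0,0,-0.02],[0,0,0],0],
    [[0,0,-0.01],[0,0,0],0],
    [[0,0,0],[0,0,0],0]
  ]
}}

```text
t: 3.85
ee_pos: [0.4981, -0.2447, 0.3692]
eef_rot: [180.0, -0.1, -7.0]
force: [0.8, 0.4, -1.0]
gripper_width: 0.0121
grasp_force: 30.0
```

{"api": "servo_tool", "payload": {
  "deltas": [
    [[-0.002,-0.02,0],[0,0,0],0],
    [[-0.005,-0.04,0],[0,0,0],0],
    [[-0.005,-0.04,0],[0,0,0],0],
    [[-0.005,-0.04,0],[0,0,0],0],
    [[-0.005,-0.04,0],[0,0,0],0],
    [[-0.006,-0.04,0],[0,0,0],0],
    [[-0.006,-0.045,0],[0,0,0],0],
    [[-0.006,-0.045,0],[0,0,0],0],
    [[-0.005,-0.045,0],[0,0,0],0],
    [[-0.005,-0.04,0],[0,0,0],0],
    [[-0.003,-0.03,0],[0,0,0],0],
    [[-0.002,-0.015,0],[0,0,0],0]
  ]
}}

```text
t: 5.05
ee_pos: [0.4963, 0.201, 0.3664]
eef_rot: [180.0, 0.1, -6.9]
force: [0.6, -0.8, -1.9]
gripper_width: 0.0119
grasp_force: 30.0
```

{"api": "servo_tool", "payload": {
  "deltas": [
    [[0,0,0],[0,0,-4],0],
    [[0,0,0],[0,0,-8],0],
    [[0,0,0],[0,0,-8],0],
    [[0,0,0],[0,0,-8],0],
    [[0,0,0],[0,0,-8],0],
    [[0,0,0],[0,0,-8],0],
    [[0,0,0],[0,0,-8],0],
    [[0,0,0],[0,0,-8],0],
    [[0,0,0],[0,0,-8],0],
    [[0,0,0],[0,0,-8],0],
    [[0,0,0],[0,0,-8],0],
    [[0,0,0],[0,0,-8],0]
  ]
}}

```text
t: 6.25
ee_pos: [0.4967, 0.198, 0.3667]
eef_rot: [-179.9, 0.1, 85.3]
force: [-0.1, 0.2, -1.3]
gripper_width: 0.0115
grasp_force: 30.0
```

{"api": "servo_tool", "payload": {
  "deltas": [
    [[0,0,0],[0,0,-8],0],
    [[0,0,0],[0,0,-8],0],
    [[0,0,0],[0,0,-6.4],0],
    [[0,0,0],[0,0,0],0],
    [[0,0,0],[0,0,0],0]
  ]
}}

```text
t: 6.75
ee_pos: [0.4968, 0.1983, 0.3671]
eef_rot: [-179.9, 0.0, 107.2]
force: [-0.2, -0.1, -1.0]
gripper_width: 0.012
grasp_force: 30.0
```

```bash
python3 - <<'E'
from h import *
im,d=r.camera("wrist");cv2.imwrite("pics/w2.png",im)
im2,d2,W=pts("scene")
im3,d3,W3=pts("top")
a=cv2.resize(im3[205:295,330:420],(480,480),interpolation=cv2.INTER_CUBIC)
b=cv2.resize(im2[60:270,340:480],(320,480))
cv2.imwrite("pics/c2.png",np.hstack([a,b]))
E
```

```text
(no output)
```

View pics/w2.png

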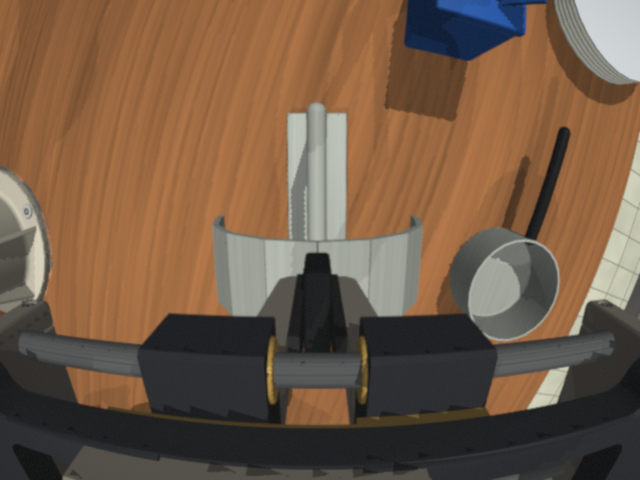

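View pics/c2.png

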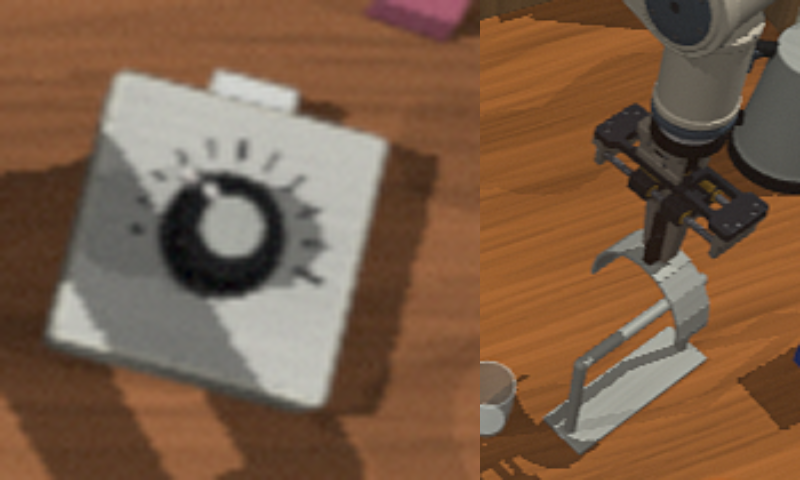

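The wrist picture shows the bar (x≈317) centred under the arch (214–423). The crop shows the pointer at (200,180), near tick 3. Lower now.

{"api": "servo_tool", "payload": {
  "deltas": [
    [[0,0,0.01],[0,0,-0.2],0],
    [[0,0,0.02],[0,0,0],0],
    [[0,0,0.025],[0,0,0],0],
    [[0,0,0.025],[0,0,0],0],
    [[0,0,0.015],[0,0,0],0],
    [[0,0,0.009],[0,0,0],0],
    [[0,0,0.003],[0,0,0],0],
    [[0,0,0],[0,0,0],0],
    [[0,0,0.002],[0,0,0],0],
    [[0,0,0.001],[0,0,0],0],
    [[0,0,0],[0,0,0],0],
    [[0,0,0],[0,0,0],0]
  ]
}}

```text
t: 8.1
ee_pos: [0.4971, 0.1989, 0.258]
eef_rot: [180.0, -0.0, 107.6]
force: [-0.2, -0.3, -1.1]
gripper_width: 0.0119
grasp_force: 30.0
```

{"api": "servo_tool", "payload": {
  "deltas": [
    [[0,0,0.001],[0,0,0],0],
    [[0,0,0.001],[0,0,0],0],
    [[0,0,0.001],[0,0,0],0],
    [[0,0,0],[0,0,0],0],
    [[0,0,0],[0,0,0],0]
  ]
}}

```text
t: 8.6
ee_pos: [0.497, 0.1989, 0.2551]
eef_rot: [180.0, -0.0, 107.6]
force: [-1.2, -0.7, 4.6]
gripper_width: 0.0119
grasp_force: 30.0
```

{"api": "servo_tool", "payload": {
  "deltas": [
    [[0,0,0],[0,0,0],0.014],
    [[0,0,0],[0,0,0],0.018],
    [[0,0,0],[0,0,0],0.024],
    [[0,0,0],[0,0,0],0.03],
    [[0,0,0],[0,0,0],0.04],
    [[0,0,0],[0,0,0],0.04],
    [[0,0,0],[0,0,0],0.04],
    [[0,0,0],[0,0,0],0.04],
    [[0,0,0],[0,0,0],0.04]
  ]
}}

```text
t: 9.5
ee_pos: [0.497, 0.1989, 0.2547]
eef_rot: [180.0, -0.0, 107.6]
force: [0.2, -0.7, -0.2]
gripper_width: 0.0397
grasp_force: 0.0
```

```bash
python3 - <<'E'
from h import *
im,d=r.camera("wrist")
im2,d2,W=pts("scene")
cv2.imwrite("pics/c3.png",np.hstack([cv2.resize(im,(480,360)),cv2.resize(im2[90:260,340:480],(296,360))]))
E
```

```text
(no output)
```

View pics/c3.png

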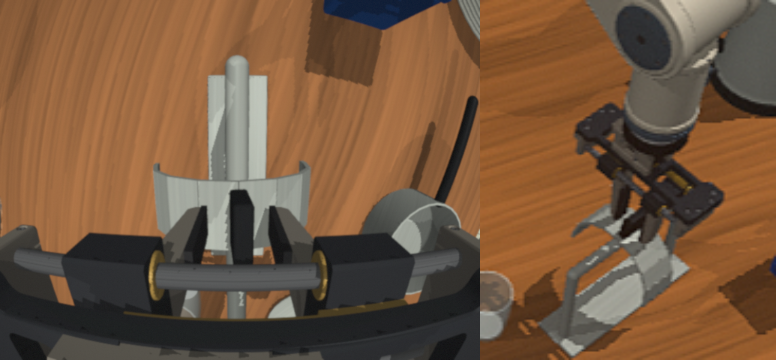

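The guard hangs on the bar, its tab at (242,228) free between the open fingers. Rise straight up, then check.

{"api": "servo_tool", "payload": {
  "deltas": [
    [[0,0,-0.008],[0,0,0],0.045],
    [[0,0,-0.015],[0,0,0],0.05],
    [[0,0,-0.025],[0,0,0],0.06],
    [[0,0,-0.03],[0,0,0],0.0919],
    [[0,0,-0.03],[0,0,0],0.0919],
    [[0,0,0],[0,0,0],0.0919]
  ]
}}

```text
t: 10.2
ee_pos: [0.4985, 0.1995, 0.3675]
eef_rot: [179.6, -0.0, 107.6]
force: [0.2, 0.3, 0.3]
gripper_width: 0.0798
grasp_force: 0.0
```

```bash
python3 - <<'E'
from h import *
im,d,W=pts("top")
# deck frame
b=W[205:290,330:415].reshape(-1,3);D=b[(b[:,2]>.08)&(b[:,2]<.09)]
rc=cv2.minAreaRect((D[:,:2]*1000).astype(np.float32));print(rc)
C=np.array(rc[0])/1000
# polar unwrapped view of plane z=0.095 (pointer), via rays
c=r.calibration("top");V=c['view']
def proj(p):
    q=V[:3,:3]@p+V[:3,3];return c['fx']*q[0]/q[2]+c['cx'],c['fy']*q[1]/q[2]+c['cy']
g=cv2.cvtColor(im,cv2.COLOR_BGR2GRAY).astype(np.float32)
yaw=np.deg2rad(-13.7)
def samp(z,rads):
    A=np.arange(-130,131,5)
    out=[]
    for a in A:
        uv=np.array([proj(np.array([C[0]+R*np.cos(yaw+np.deg2rad(a)),C[1]+R*np.sin(yaw+np.deg2rad(a)),z])) for R in rads],np.float32)
        out.append(cv2.remap(g,uv[:,:1].copy(),uv[:,1:].copy(),1).mean())
    return A,np.array(out)
A,p=samp(.095,[.036,.038,.040]);_,t=samp(.085,[.050,.053,.056]);_,l=samp(.135,[.018,.021,.024])
for x in zip(5-A/20,p.round(),t.round(),l.round()):print(*x)
# guard now
G=W[200:280,175:275].reshape(-1,3)
for z0,z1 in((.15,.172),(.175,.2)):
    Q=G[(G[:,2]>z0)&(G[:,2]<z1)];print(len(Q),Q.mean(0),cv2.minAreaRect((Q[:,:2]*1000).astype(np.float32)) if len(Q) else 0)
im2,d2,W2=pts("scene")
cv2.imwrite("pics/c4.png",np.hstack([cv2.resize(im2[130:260,350:450],(400,520)),cv2.resize(im[220:280,175:275],(400,240)).repeat(1,0) if 0 else cv2.resize(im[205:280,175:275],(400,520))]))
E
```

```text
((498.1556396484375, -245.140869140625), (159.5868682861328, 159.2581787109375), 76.36776733398438)
11.5 130.0 184.0 51.0
11.25 124.0 185.0 53.0
11.0 106.0 184.0 53.0
10.75 97.0 180.0 55.0
10.5 93.0 172.0 57.0
10.25 88.0 167.0 59.0
10.0 85.0 104.0 62.0
9.75 90.0 109.0 63.0
9.5 89.0 133.0 67.0
9.25 89.0 118.0 68.0
9.0 83.0 85.0 72.0
8.75 82.0 105.0 75.0
8.5 86.0 114.0 77.0
8.25 88.0 121.0 75.0
8.0 82.0 88.0 72.0
7.75 78.0 124.0 71.0
7.5 80.0 157.0 72.0
7.25 76.0 158.0 71.0
7.0 78.0 132.0 70.0
6.75 78.0 179.0 72.0
6.5 83.0 186.0 72.0
6.25 94.0 177.0 69.0
6.0 122.0 147.0 67.0
5.75 137.0 186.0 67.0
5.5 134.0 186.0 67.0
5.25 143.0 151.0 66.0
5.0 146.0 120.0 64.0
4.75 144.0 179.0 59.0
4.5 142.0 187.0 56.0
4.25 150.0 164.0 56.0
4.0 149.0 157.0 66.0
3.75 143.0 189.0 84.0
3.5 131.0 187.0 120.0
3.25 146.0 168.0 149.0
3.0 174.0 157.0 158.0
2.75 154.0 186.0 131.0
2.5 145.0 185.0 89.0
2.25 157.0 171.0 54.0
2.0 160.0 158.0 40.0
1.75 159.0 162.0 38.0
1.5 155.0 125.0 37.0
1.25 148.0 98.0 35.0
1.0 129.0 92.0 37.0
0.75 104.0 98.0 37.0
0.5 92.0 101.0 37.0
0.25 91.0 97.0 38.0
0.0 89.0 95.0 37.0
-0.25 91.0 99.0 36.0
-0.5 91.0 100.0 34.0
-0.75 90.0 98.0 33.0
-1.0 89.0 100.0 33.0
-1.25 89.0 100.0 35.0
-1.5 89.0 109.0 34.0
398 [0.49870272 0.18131081 0.15708891] ((493.245849609375, 199.89190673828125), (203.00140380859375, 83.70245361328125), 89.0518569946289)
31 [0.50345341 0.18816538 0.19057993] ((503.9209289550781, 189.04257202148438), (12.380717277526855, 14.951709747314453), 11.737467765808105)
```

View pics/c4.png

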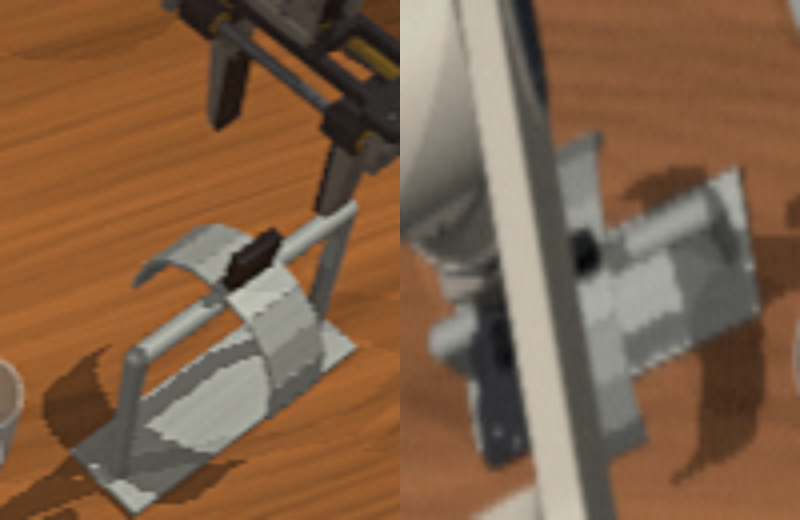

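The guard hangs freely astride the bar, with the tab upright at about (250,258) in the left half. The pointer's white line peaks at number 3, so it needs +80° clockwise. Move over the collar.

{"api": "servo_tool", "payload": {
  "deltas": [
    [[-0.02,-0.006,0],[0,0,0],0.0919],
    [[-0.042,-0.0134,0],[0,0,0],0.0919],
    [[-0.042,-0.0134,0],[0,0,0],0.0919],
    [[-0.042,-0.0134,0],[0,0,0],0.0919],
    [[-0.042,-0.0134,0],[0,0,0],0.0919],
    [[-0.042,-0.0134,0],[0,0,0],0.0919],
    [[-0.042,-0.0134,0],[0,0,0],0.0919],
    [[-0.042,-0.0134,0],[0,0,0],0.0919],
    [[-0.042,-0.0134,0],[0,0,0],0.0919],
    [[-0.042,-0.0134,0],[0,0,0],0.0919],
    [[-0.026,-0.008,0],[0,0,0],0.0919],
    [[0,0,0.02],[0,0,0],0.0919]
  ]
}}

```text
t: 11.5
ee_pos: [0.497, -0.2496, 0.3432]
eef_rot: [179.9, 0.1, 107.4]
force: [0.8, 0.9, 0.2]
gripper_width: 0.0916
grasp_force: 0.0
```

{"api": "servo_tool", "payload": {
  "deltas": [
    [[0,0,0.03],[0,0,0],0.0919],
    [[0,0,0.03],[0,0,0],0.0919],
    [[0,0,0.02],[0,0,0],0.0919],
    [[0,0,0],[0,0,0],0.0919],
    [[0,0,0],[0,0,0],0.0919]
  ]
}}

```text
t: 12.0
ee_pos: [0.4964, -0.2458, 0.2622]
eef_rot: [-179.9, -0.1, 107.6]
force: [-0.7, -1.0, 1.4]
gripper_width: 0.0918
grasp_force: 0.0
```

{"api": "servo_tool", "payload": {
  "deltas": [
    [[0,0.0018,0.015],[0,0,0],0.0919],
    [[0,0,0.02],[0,0,0],0.0919],
    [[0,0,0.02],[0,0,0],0.0919],
    [[0,0,0.013],[0,0,0],0.0919],
    [[0,0,0.007],[0,0,0],0.0919],
    [[0,0,0],[0,0,0],0.0919],
    [[0,0,0],[0,0,0],0.07],
    [[0,0,0],[0,0,0],0.062],
    [[0,0,0],[0,0,0],0.05],
    [[0,0,0],[0,0,0],0.05],
    [[0,0,0],[0,0,0],0.05],
    [[0,0,0],[0,0,0],0.05]
  ]
}}

```text
t: 13.2
ee_pos: [0.4976, -0.2457, 0.188]
eef_rot: [-179.9, -0.0, 107.6]
force: [-6.0, -1.9, 5.2]
gripper_width: 0.0578
grasp_force: 30.0
```

{"api": "servo_tool", "payload": {
  "deltas": [
    [[0,0,0],[0,0,3],0.04],
    [[0,0,0],[0,0,5],0.04],
    [[0,0,0],[0,0,5],0.04],
    [[0,0,0],[0,0,5],0.04],
    [[0,0,0],[0,0,5],0.04],
    [[0,0,0],[0,0,5],0.04],
    [[0,0,0],[0,0,5],0.04],
    [[0,0,0],[0,0,5],0.04],
    [[0,0,0],[0,0,2],0.04],
    [[0,0,0],[0,0,0],0.04],
    [[0,0,0],[0,0,0],0.04]
  ]
}}

```text
t: 14.3
ee_pos: [0.4987, -0.2457, 0.1881]
eef_rot: [179.9, 0.0, 67.6]
force: [1.2, -2.1, 2.9]
gripper_width: 0.0573
grasp_force: 30.0
```

{"api": "servo_tool", "payload": {
  "deltas": [
    [[0,0,0],[0,0,3],0.04],
    [[0,0,0],[0,0,5],0.04],
    [[0,0,0],[0,0,5],0.04],
    [[0,0,0],[0,0,5],0.04],
    [[0,0,0],[0,0,5],0.04],
    [[0,0,0],[0,0,5],0.04],
    [[0,0,0],[0,0,5],0.04],
    [[0,0,0],[0,0,5],0.04],
    [[0,0,0],[0,0,2],0.04],
    [[0,0,0],[0,0,0],0.04],
    [[0,0,0],[0,0,0],0.04],
    [[0,0,0],[0,0,0],0.04]
  ]
}}

```text
t: 15.5
ee_pos: [0.4996, -0.2465, 0.1881]
eef_rot: [179.8, -0.1, 27.6]
force: [4.7, -6.3, -1.7]
gripper_width: 0.0578
grasp_force: 30.0
```

```bash
python3 - <<'E'
from h import *
s=r.get_state();print(s['eef_rot'],s['torque'],s['force'])
im,d=r.camera("wrist");cv2.imwrite("pics/w5.png",im)
E
```

```text
[ 1.79819883e+02 -9.40857842e-02  2.76199942e+01] [-0.80121229 -0.58312568 -0.29018539] [ 4.68324585 -6.33888233 -1.71266097]
```

View pics/w5.png

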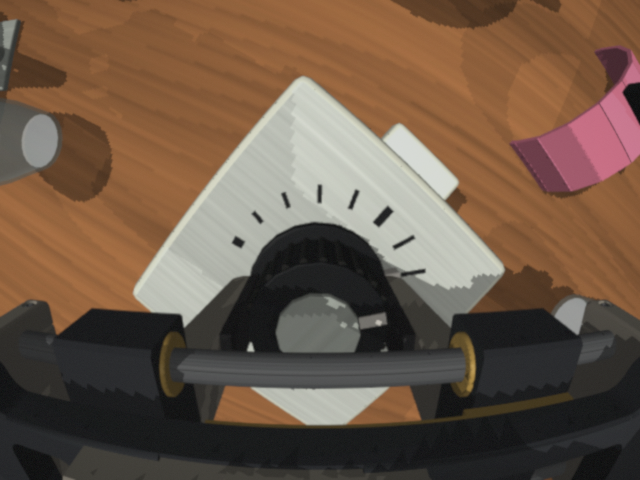

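The thick tick 5 is at (383,215), 6 at (403,242) and 7 at (414,272). The collar's white line at (372,321) points towards 7. Release, rise and measure.

{"api": "servo_tool", "payload": {
  "deltas": [
    [[0,0,0],[0,0,0],0.06],
    [[0,0,0],[0,0,0],0.07],
    [[0,0,0],[0,0,0],0.0919],
    [[0,0,0],[0,0,0],0.0919],
    [[0,0,0],[0,0,0],0.0919],
    [[0,0,-0.015],[0,0,0],0.0919],
    [[0,0,-0.03],[0,0,0],0.0919],
    [[0,0,-0.04],[0,0,0],0.0919],
    [[0,0,-0.04],[0,0,0],0.0919],
    [[-0.045,0,-0.01],[0,0,0],0.0919],
    [[-0.045,0,0],[0,0,0],0.0919],
    [[-0.045,0,0],[0,0,0],0.0919]
  ]
}}

```text
t: 16.75
ee_pos: [0.3776, -0.3082, 0.3233]
eef_rot: [179.9, -0.0, 27.7]
force: [-0.2, -1.1, 0.3]
gripper_width: 0.092
grasp_force: 0.0
```

{"api": "servo_tool", "payload": {
  "deltas": [
    [[-0.045,0,0],[0,0,0],0.0919],
    [[-0.02,0,0],[0,0,0],0.0919],
    [[0,0,0],[0,0,0],0.0919],
    [[0,0,0],[0,0,0],0.0919]
  ]
}}

```text
t: 17.15
ee_pos: [0.3212, -0.3381, 0.3228]
eef_rot: [180.0, -0.0, 27.5]
force: [0.4, -1.3, 1.1]
gripper_width: 0.0921
grasp_force: 0.0
```

```bash
python3 - <<'E'
from h import *
im,d,W=pts("top");C=(.498,-.245);c=r.calibration("top");V=c['view']
g=cv2.cvtColor(im,cv2.COLOR_BGR2GRAY).astype(np.float32)
for n in np.arange(5,9.1,.25):
    a=np.deg2rad(-13.6+(5-n)*20)
    o=[]
    for R in (.018,.021,.024):
        q=V@np.array([C[0]+R*np.cos(a),C[1]+R*np.sin(a),.135,1]);o.append(cv2.getRectSubPix(g,(1,1),(float(c['fx']*q[0]/q[2]+c['cx']),float(c['fy']*q[1]/q[2]+c['cy'])))[0,0])
    print(n,np.mean(o).round())
im2,_,_=pts("scene")
cv2.imwrite("pics/c6.png",np.hstack([cv2.resize(im[205:295,330:420],(400,400),interpolation=2),cv2.resize(im2[140:270,320:450],(400,400))]))
E
```

```text
5.0 67.0
5.25 68.0
5.5 69.0
5.75 71.0
6.0 74.0
6.25 83.0
6.5 110.0
6.75 144.0
7.0 165.0
7.25 152.0
7.5 119.0
7.75 90.0
8.0 80.0
8.25 79.0
8.5 83.0
8.75 79.0
9.0 74.0
```

View pics/c6.png

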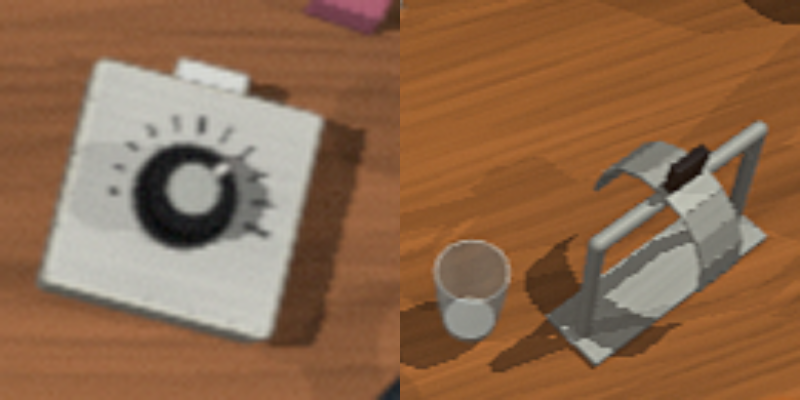

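The pointer at (225,170) rests at 7, with the peak at 7.0. The guard hangs on the bar at (670,190), and cup0 is undisturbed.

```bash
python3 -c "
from bench import r
print(r.sign_off())"
```

```text
the job is handed in; nothing more can be done
None
```

The guard hangs free astride the rail's bar, the dose collar's pointer rests at 7, and the job was handed in at about 17 s with the robot clear of everything.

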